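Weigh a pan of rolls on the sprung hook

TASK

Weigh the pan of rolls: lift it by the grip on its bail, hang the bail in the sprung hook of the balance and lower it slowly until the hook carries all the weight before you let go, so that the hook neither drops nor springs back, and is never dragged down near the bottom of its travel. When the pan hangs still and on its own, press the button on the foot of the balance fully down to store the weight, let it come up again, and leave the pan hanging still. Do not bang the pan against the balance, do not press the button earlier, and leave the things around as they are.

Things in the scene. Friction and masses are not known exactly. Their poses are not given: they have to be found in the camera images.
- pan_grip (a point): Centre of the upright square black grip (22 x 22 mm, 54 mm tall) on top of the pan's wire bail, 164 mm above the pan's underside. z up; the bail lies in this point's y-z plane, so the hook enters along x, from either side. Hold the grip by the two faces that look along y, so that the hook's upturned tip passes between the fingers.
- pan_bail (a point): Underside of the bail's peak, 32.5 mm below the grip's centre, 131.5 mm above the pan's underside; same axes. This spot hangs in the hook. The bail (7 mm wire, 120 mm wide along y) slopes down on both sides, to 100 mm above the underside at its upright legs; the opening between peak and rolls is 69 mm high.
- pan: The weighing pan, loose on the table: round steel dish with small rolls fixed in it, 125 mm across the rim, 44 mm tall (62 with the rolls), with the bail and grip over it, 191 mm in all. Origin at the centre of its underside, same axes as the grip. It weighs 0.25 to 0.90 kg, different each time.
- hook_throat (a point): Lowest point of the hook's throat, on top of its 8 mm round bar, where the bail must lie; 250 mm above the table unloaded; it moves with the hook. z up; the hook's arm points along -y, from column to upturned tip. The tip is 28 mm beyond the throat and rises 30 mm above it; on the column side the bar rises 12 mm, then runs level to the carriage, 101 mm from the throat.
- hook (a joint): Dip of the sprung hook, m: 0 unloaded (at its upper stop), growing downwards, end of travel 0.100 (stay above 0.090). About 8.3 mm of dip per newton of load (120 N/m); lightly damped, so it bobs for two or three seconds when disturbed. Faster than 0.06 m/s counts as dropping or springing back.
- balance: The fixed balance: steel foot plate 12 mm thick, 170 mm wide (x), reaching 180 mm in front of the column (-y) and 60 mm behind it; square column 338 mm tall with the hook on its -y side (throat 125 mm from the column axis); button on its -x side. Origin under the column, on the table; z up.
- store_top (a point): Centre of the top face of the round grey push button (32 mm across, facing up) on the foot of the balance, 125 mm from the column on the -x side; z up.
- store (a joint): How far the button is pressed, m: 0 up, 0.006 fully down (about 5 N), springs back; it counts as pressed beyond 0.0045.
- tin: Bystander: empty round dark tin without a bail, 90 mm across, 40 mm tall; origin at its underside.
- shaker: Bystander: aluminium flour can, 60 mm across, 120 mm tall; origin at its underside.
- scraper: Bystander: flat steel bench scraper, about 120 x 150 mm with a white bar handle 23 mm thick; origin at its underside.
Mind the look-alikes: they are no part of the job. Leave any blue or purple look-alike of the pan alone.

How it is judged:
By the outcome, as a careful person would: the job done as asked, in the order asked, and still so for the second after the job is handed in, with the robot touching nothing.
It also fails if it takes over 69 s, if anything falls off the work surface, if the arm or the gripper's body presses on something with over 40 N, if the wrist force passes 120 N, or if a joint passes its speed limit or range.

ROBOT

A 6-joint arm with a two-finger parallel gripper is mounted at the origin on the work surface. World frame = base frame: x ahead of the robot, y to its left, z up, the work surface at z = 0. Lengths are in m, angles in rad, forces in N, time in s.
With the tool pointing down it reaches from about 0.325 to 0.775 m from the base axis. Payload 9.3 kg.
Tool frame: the origin (TCP) lies at the very end of the fingers, on their centre line; the grasp point (between the pads) lies 19 mm behind it; z points along the fingers, y is the direction in which the jaws open and shut (so a half turn about z gives the same grasp; the last joint's range is limited). The gripper opens to 85 mm and grips with 20 to 120 N. Pads are 22 mm wide; open, the fingers measure 114 mm over their backs; the gripper's body (76 mm by 85 mm) begins 54 mm behind the grasp point. The pads swing forward as they close: fully open they stand 13 mm farther back than shut.
Start: joints at [-1.414, 0.259, 0.021, 1.334, 0, 1.418], TCP at [0.168, -0.524, 0.231] pointing down, gripper open.
Joint ranges: [-3.04, 3.04], [-0.91, 1.82], [-1.04, 1.36], [-1.92, 1.95], [-1.52, 1.45], [-3.14, 3.14]. Speed limits (rad/s): [2.22, 2.22, 2.79, 3.14, 3.14, 3.14].

INTERFACE

Orientations are given as a unit quaternion [w, x, y, z].
In Python, from workcell import ctrl gives the robot as it stands.
- The arm moves only by the shell command python3 -m pendant 'ROWS'. ROWS is JSON, one flat list of numbers, 5 for each row, row after row: the shift along the tool's x, y, z in cm, then the turn about the tool's z in degrees, then the finger opening in cm, from 0 to 8.54. A call has 1 to 10 rows; each row shifts and turns the commanded pose from where the row before left it, along the tool's axes as they then stand; what a row does not reach is not made up. A row lasts 1/12 s, in which the tool goes at most 41.7 mm and 7.16 degrees, less where a joint would pass 70% of its speed; a pose out of reach is approached as far as the arm can. A call is refused whole if a number of a shift passes 4.17 or a number of a turn 7.16, either way. A call with a gripper value outside its range is refused whole. The fingers move at their own pace and stop on an object; the grip force is fixed at half the most. Time passes only in rows, so rows that do not move let the fingers close. It gives the time, the measured TCP pose, the force and the opening at its end, in the units of the state.
- ctrl.get_obs(): the state, without advancing time (a new reading comes with each control period).
- ctrl.read_camera(name): name is "scene" or "top" or "wrist"; returns the picture (400x640x3 uint8, red, green, blue); there is no depth.
- ctrl.camera_params(name): a dict with "camera_matrix" (3x3 intrinsics, pixels), "rvec" (rotation vector, rad) and "tvec" (3), from world to camera coordinates, as OpenCV has them; the wrist camera has in their place "mount" (4x4, takes a point from camera to tool coordinates, whose origin is the TCP and whose axes are the flange's). Camera axes: x right, y down, z forward; pixel columns grow to the right and rows downward; lengths in m; the calibration is good to about 2 mm. A picture is of the moment at which its call begins: read the wrist's pose just before it. camera_params takes no time and is no camera call.
- ctrl.job_done(): hands the job in, once; it reports no verdict.
Trained networks look in the newest picture that a camera, given by its name, has taken for a name from the list of things; names that differ only in an ending like _2 or _b are one class to them, and where a whole thing is asked for, a point or a joint stands for the part that bears it (a point fixed in the world has none). Each returns a list of dicts, best first, with "score" (0 to 1); they miss things now and then, are a little off and sometimes report something else, mostly with a low value. They report only what shows in the picture. A call takes as long as a camera call. They do not tell look-alikes from the thing itself.
- ctrl.silhouettes(target, camera): "region" (400x640 bool, what is visible of it) and "rect" ([left, top, right, bottom] in pixels, round what is visible of it).
- ctrl.pinpoint(target, camera): "uv" ([column, row] in pixels: a listed point, or the origin of a listed thing).
The state is a dict: "time_s": time; "joint_positions": joint angles; "dq": joint speeds; "tau": joint torques, N m; "tcp_pos": TCP position; "eef_rot": TCP orientation; "wrist_force": force on the tool from outside, world axes, zero at the start; "ft_torque": the same for the moment, N m; "opening": finger opening in m.
Only numpy, scipy, OpenCV 4.12 (cv2) and the standard library are available. Lean on these libraries where they do the work, as an engineer would, in place of code of your own. Each camera call takes 0.05 s, during which the arm holds its last target.

## Working session

There is one attempt and no reset: what is moved stays moved. The work goes in short steps, Python scripts to look and compute and a shell command to move; the robot and the scene stay as the last step left them, time stands still between calls to the robot, and variables do not carry over. Pictures are saved under pics/ and viewed, and the job is handed in when it is done.

```bash
mkdir -p pics; ls; python3 - <<'E'
from workcell import ctrl
import cv2
o=ctrl.get_obs()
for k,v in o.items(): print(k,v)
for n in ["scene","top","wrist"]:
    im=ctrl.read_camera(n); cv2.imwrite(f"pics/{n}0.png",im[:,:,::-1]); 
    p=ctrl.camera_params(n); print(n,p)
    for t in ["pan_grip","pan_bail","pan","hook_throat","store_top","balance","tin","shaker","scraper"]:
        try: print(t,[(round(d["score"],2),[round(float(x),1) for x in d["uv"]]) for d in ctrl.pinpoint(t,n)])
        except Exception as e: print(t,e)
print(ctrl.get_obs()["time_s"])
E
```

```text
pics
time_s 0.0
joint_positions [-1.41357200e+00  2.59212546e-01  2.07689881e-02  1.33368568e+00
  8.85340329e-06  1.41816638e+00]
dq [-0.00186996 -0.00029949  0.00011544 -0.00054083 -0.0008005   0.00130242]
tau [ 3.01995868e-03 -5.55642164e+01  3.44530606e+01  1.38868456e-02
 -1.04050660e-04  1.42477219e-05]
tcp_pos [ 0.16764567 -0.52354476  0.23065795]
eef_rot [-6.66463791e-04  9.88022558e-01  1.54308073e-01  2.89571765e-06]
wrist_force [-0.03818026 -1.22779993  0.19849051]
ft_torque [-0.00723072  0.00780201  0.01496894]
opening 0.08533697554689912
scene {'camera_matrix': array([[490.17940826,   0.        , 314.73008915],
       [  0.        , 490.17940826, 194.30600589],
       [  0.        ,   0.        ,   1.        ]]), 'rvec': array([ 1.96951567,  1.11203539, -0.59672199]), 'tvec': array([-0.29305031, -0.14971702,  1.85081633])}
pan_grip [(0.89, [235.1, 214.4]), (0.77, [347.2, 264.3]), (0.7, [195.8, 187.6]), (0.59, [258.2, 169.2]), (0.57, [160.2, 248.3])]
pan_bail [(0.83, [241.3, 226.3]), (0.81, [164.5, 261.0]), (0.67, [344.3, 278.4]), (0.6, [258.9, 176.9]), (0.58, [200.3, 193
[... 1273 characters left out ...]
9, 249.3])]
scraper [(0.91, [223.8, 261.6]), (0.39, [383.1, 152.8])]
wrist {'camera_matrix': array([[309.71287243,   0.        , 319.37007554],
       [  0.        , 309.71287243, 202.31057834],
       [  0.        ,   0.        ,   1.        ]]), 'mount': array([[ 6.16261910e-04, -9.62827543e-01, -2.70116166e-01,
         6.86118673e-02],
       [ 9.99999780e-01,  5.27154789e-04,  4.02429169e-04,
        -5.26756772e-05],
       [-2.45076858e-04, -2.70116354e-01,  9.62827656e-01,
        -1.42691523e-01],
       [ 0.00000000e+00,  0.00000000e+00,  0.00000000e+00,
         1.00000000e+00]])}
pan_grip []
pan_bail []
pan []
hook_throat []
store_top []
balance []
tin []
shaker []
scraper []
1.5
```

View pics/scene0.png

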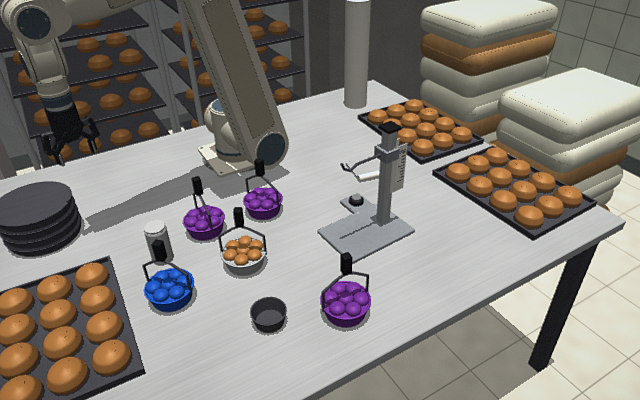

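View pics/top0.png

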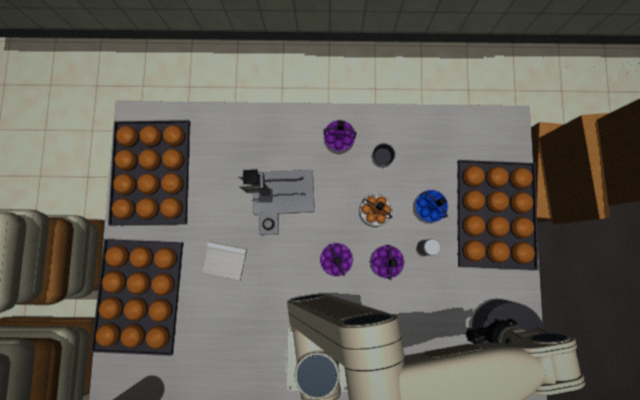

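The pan with brown rolls is the target: scene grip near (239,217), top near (378,207). Balance: scene column near (385,180), top (268,190), with the hook arm pointing right in the top picture (−y). I'll triangulate these points from crops.

```bash
cat > h.py <<'E'
import numpy as np,cv2
from workcell import ctrl
from scipy.spatial.transform import Rotation as R
P={n:ctrl.camera_params(n) for n in ["scene","top","wrist"]}
def ext(n,obs=None):
    p=P[n]
    if n!="wrist":
        Rm=cv2.Rodrigues(p["rvec"])[0]; return p["camera_matrix"],Rm,p["tvec"]
    q=obs["eef_rot"]; T=np.eye(4);T[:3,:3]=R.from_quat([q[1],q[2],q[3],q[0]]).as_matrix();T[:3,3]=obs["tcp_pos"]
    I=np.linalg.inv(T@p["mount"]); return p["camera_matrix"],I[:3,:3],I[:3,3]
def proj(n,X,obs=None):
    K,Rm,t=ext(n,obs); c=Rm@np.asarray(X,float)+t; c=K@c; return c[:2]/c[2]
def ray(n,uv,obs=None):
    K,Rm,t=ext(n,obs); d=Rm.T@np.linalg.inv(K)@[uv[0],uv[1],1]; return -Rm.T@t,d/np.linalg.norm(d)
def atz(n,uv,z,obs=None):
    c,d=ray(n,uv,obs); return c+d*(z-c[2])/d[2]
def tri(*v):
    A=np.zeros((3,3));b=np.zeros(3);L=[]
    for x in v:
        c,d=ray(*x);M=np.eye(3)-np.outer(d,d);A+=M;b+=M@c;L.append((M,c))
    X=np.linalg.solve(A,b); return X,[np.linalg.norm(M@(X-c)) for M,c in L]
def crop(src,dst,x0,y0,x1,y1,s):
    im=cv2.imread(src)[y0:y1,x0:x1]; cv2.imwrite(dst,cv2.resize(im,None,fx=s,fy=s,interpolation=cv2.INTER_CUBIC))
E
python3 - <<'E'
from h import *
np.set_printoptions(precision=4,suppress=True)
for nm,s,t in [("grip",(235.1,214.4),(376.9,206.6)),("bail",(241.3,226.3),(379,208.3)),("pan",(243.9,263.1),(373.8,209.8)),("throat",(350.1,167.9),(293.5,177.7)),("store",(354.6,196.5),(267,222.9)),("bal",(383.1,223.4),(268.9,194.4))]:
    print(nm,*tri(("scene",s),("top",t)))
crop("pics/scene0.png","pics/s1.png",200,190,280,280,6)
crop("pics/scene0.png","pics/s2.png",310,110,430,260,4)
crop("pics/top0.png","pics/t1.png",350,180,410,240,9)
crop("pics/top0.png","pics/t2.png",230,150,330,240,6)
E
```

```text
grip [ 0.5485 -0.2101  0.1667] [np.float64(0.008294360832874112), np.float64(0.008294360832874078)]
bail [ 0.5513 -0.2114  0.1282] [np.float64(0.0037341993023103487), np.float64(0.003734199302310508)]
pan [ 0.557  -0.2144  0.0007] [np.float64(0.0025325070500092435), np.float64(0.0025325070500091017)]
throat [0.633  0.0839 0.2554] [np.float64(0.0013478198988562812), np.float64(0.001347819898856169)]
store [0.4969 0.1994 0.034 ] [np.float64(0.002947267486946708), np.float64(0.0029472674869466973)]
bal [0.6178 0.2104 0.0002] [np.float64(0.007798288244183237), np.float64(0.007798288244183291)]
```

View pics/s1.png

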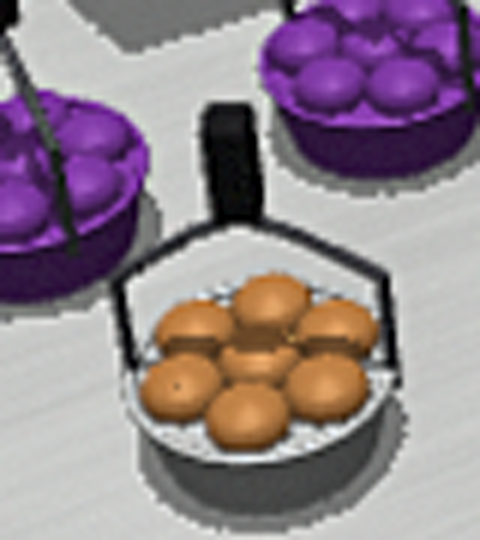

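View pics/s2.png

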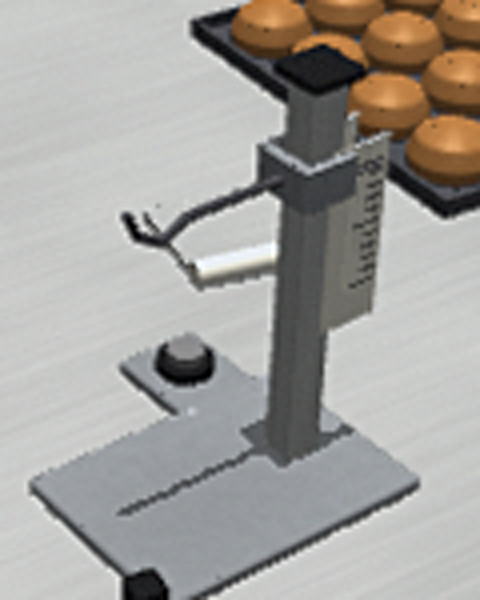

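View pics/t1.png

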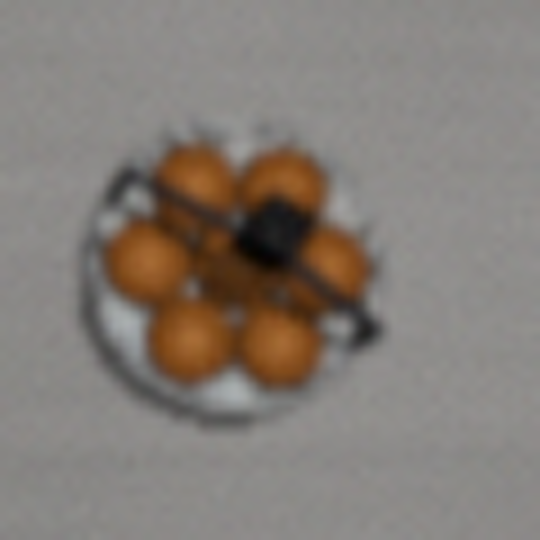

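View pics/t2.png

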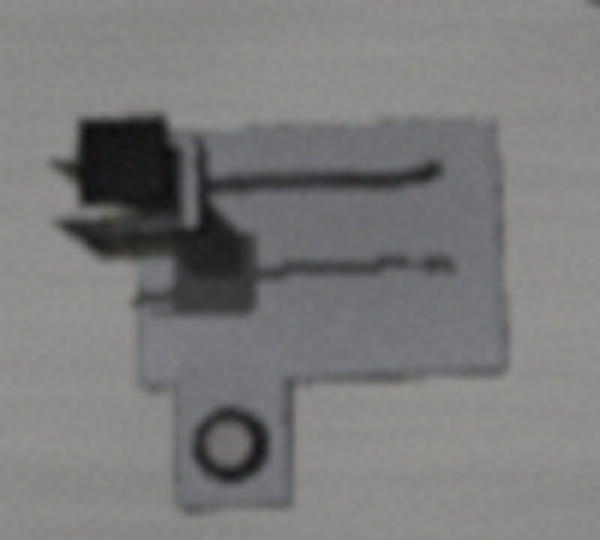

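Crops: in the scene picture the grip is centred at about (239,217), with its bottom at (239.5,226). In the top picture the grip's top face is at (380.2,205.6) and the bail shoulders at (364,200.5) and (391,216.7). The button is at scene (356,197) and top (268.5,224). The hook tip is at scene (341.5,165), with the throat at about (350,169).

```bash
python3 - <<'E'
from h import *
np.set_printoptions(precision=4,suppress=True)
print("grip",*tri(("scene",(239.2,217)),("top",(379.7,206.1))))
print("gripz top",atz("top",(380.2,205.6),.191),"scene",atz("scene",(239.2,217),.164), "scenetop",atz("scene",(238,208.5),.191))
a=atz("top",(363.9,200.5),.1);b=atz("top",(390.9,216.7),.1);print(a,b,np.linalg.norm(a-b),(a+b)/2,np.degrees(np.arctan2(*(a-b)[1::-1])))
a=atz("scene",(200+118/6,190+282/6),.1);b=atz("scene",(200+387/6,190+275/6),.1);print("scene sh",a,b,np.linalg.norm(a-b),(a+b)/2,np.degrees(np.arctan2(*(b-a)[1::-1])))
print("panbase top", atz("top",(373.8,209.8),0))
# balance
for n,L in [("top",[(312.8,169.7),(314.2,212.0),(230+140/6,150+390/6),(230+290/6,150+505/6),(230+182/6,150+510/6)]),("scene",[(310+30/4,110+487/4),(310+170/4,110+597/4),(310+420/4,110+485/4)])]:
    for u in L: print(n,u,atz(n,u,.012))
print("button",*tri(("scene",(356.2,196)),("top",(268.4,223.9))))
print("btn z",atz("top",(268.4,223.9),.034),atz("scene",(310+186/4,110+348/4),.034))
print("cap",*tri(("scene",(310+320/4,110+68/4)),("top",(230+123/6,150+160/6))), atz("top",(230+123/6,150+160/6),.338),atz("scene",(310+320/4,110+68/4),.338))
print("tip",*tri(("scene",(341.5,165)),("top",(230+432/6,150+170/6))))
print("throat",atz("scene",(350,169),.25),atz("top",(293.5,178.5),.25))
E
```

```text
grip [ 0.5543 -0.2118  0.162 ] [np.float64(0.001066049087352149), np.float64(0.0010660490873520443)]
gripz top [ 0.5523 -0.2104  0.191 ] scene [ 0.5572 -0.2116  0.164 ] scenetop [ 0.5561 -0.2112  0.191 ]
[ 0.5813 -0.1632  0.1   ] [ 0.5226 -0.2623  0.1   ] 0.11518750231241151 [ 0.5519 -0.2128  0.1   ] 59.38984481421517
scene sh [ 0.5305 -0.2645  0.1   ] [ 0.5899 -0.1601  0.1   ] 0.12007295465291357 [ 0.5602 -0.2123  0.1   ] 60.34845214559658
panbase top [ 0.558  -0.2121  0.    ]
top (312.8, 169.7) [0.7134 0.0309 0.012 ]
top (314.2, 212.0) [0.5449 0.0224 0.012 ]
top (253.33333333333334, 215.0) [0.53   0.2599 0.012 ]
top (278.3333333333333, 234.16666666666669) [0.4567 0.16   0.012 ]
top (260.3333333333333, 235.0) [0.4525 0.2298 0.012 ]
scene (317.5, 231.75) [0.56   0.0207 0.012 ]
scene (352.5, 259.25) [0.7126 0.0429 0.012 ]
scene (415.0, 231.25) [0.7106 0.2665 0.012 ]
button [0.4959 0.1992 0.0342] [np.float64(0.002958781867804091), np.float64(0.002958781867804195)]
btn z [0.4945 0.1966 0.034 ] [0.5015 0.2    0.034 ]
cap [0.6214 0.2134 0.3327] [np.float64(0.0017709508216944255), np.float64(0.0017709508216946176)] [0.6194 0.2108 0.338 ] [0.6294 0.2091 0.338 ]
tip [0.6294 0.0566 0.2713] [np.float64(0.000848382502531504), np.float64(0.0008483825025315683)]
throat [0.6301 0.0841 0.25  ] [0.632  0.0855 0.25  ]
```

```bash
python3 -m pendant '[3.5,-1.36,-0.15,0,8.5, 3.5,-1.36,-0.15,0,8.5, 3.5,-1.36,-0.15,0,8.5, 3.5,-1.36,-0.15,0,8.5, 3.5,-1.36,-0.15,0,8.5, 3.5,-1.36,-0.15,0,8.5, 3.5,-1.36,-0.15,0,8.5, 3.5,-1.36,-0.15,0,8.5, 3.5,-1.36,-0.15,-7,8.5, 0,0,0,-7,8.5]'
python3 -m pendant '[0,0,0,-7,8.5,0,0,0,-7,8.5,0,0,0,-7,8.5,0,0,0,-7,8.5,0,0,0,-7,8.5,0,0,0,-7,8.5,0,0,0,-7,8.5,0,0,0,-7,8.5,0,0,0,-7,8.5,0,0,0,-7,8.5]'
```

```text
time_s: 2.33
tcp_pos: [0.4342, -0.3074, 0.2451]
eef_rot: [-0.0, 0.96, 0.278, 0.001]
wrist_force: [0.2, 0.4, 0.0]
opening: 0.0851
time_s: 3.17
tcp_pos: [0.4304, -0.3112, 0.2448]
eef_rot: [-0.0, 0.629, 0.778, 0.0]
wrist_force: [0.6, 0.1, 0.1]
opening: 0.0852
```

```bash
python3 -m pendant '[0,0,0,-7,8.5,0,0,0,-7,8.5,0,0,0,-7,8.5,0,0,0,-7,8.5,0,0,0,-7,8.5,0,0,0,-7,8.5,0,0,0,-6,8.5,-1.5,3.7,0,0,8.5,-1.5,3.7,0,0,8.5,-1.5,3.7,0,0,8.5]'
python3 -m pendant '[-1.3,3.7,0,0,8.5,0,0,0,0,8.5,0,0,0,0,8.5]'
python3 - <<'E'
from h import *
np.set_printoptions(precision=4,suppress=True)
o=ctrl.get_obs();im=ctrl.read_camera("wrist");cv2.imwrite("pics/w1.png",im[:,:,::-1])
print(o["tcp_pos"],o["eef_rot"],o["joint_positions"])
for t,z in [("pan_grip",.164),("pan_bail",.1315),("pan",0)]:
    for d in ctrl.pinpoint(t,"wrist"): print(t,d["score"],d["uv"],atz("wrist",d["uv"],z,o))
E
```

```text
time_s: 4.0
tcp_pos: [0.5259, -0.2375, 0.2451]
eef_rot: [0.0, 0.262, 0.965, -0.0]
wrist_force: [0.8, -1.2, 0.6]
opening: 0.085
time_s: 4.25
tcp_pos: [0.5562, -0.211, 0.2442]
eef_rot: [-0.0, 0.259, 0.966, 0.0]
wrist_force: [-1.3, -0.8, -0.9]
opening: 0.085
[ 0.5562 -0.211   0.2442] [-0.0004  0.2593  0.9658  0.0001] [-0.5036  0.3342  0.1623  1.3997 -0.      0.0209]
pan_grip 0.93 [315.9, 213.6] [ 0.5576 -0.2147  0.164 ]
pan_grip 0.61 [318.4, 201.9] [ 0.5506 -0.2084  0.164 ]
pan_bail 0.71 [317.2, 201.3] [ 0.5574 -0.2137  0.1315]
pan_bail 0.61 [132.7, 5.9] [ 0.3627 -0.2559  0.1315]
pan 0.97 [196.8, 44.8] [ 0.3604 -0.2586  0.    ]
pan 0.77 [505.0, 299.8] [ 0.8476 -0.0744  0.    ]
pan 0.76 [189.5, 264.6] [ 0.5786 -0.43    0.    ]
pan 0.58 [320.3, 174.8] [ 0.5602 -0.2118  0.    ]
```

View pics/w1.png

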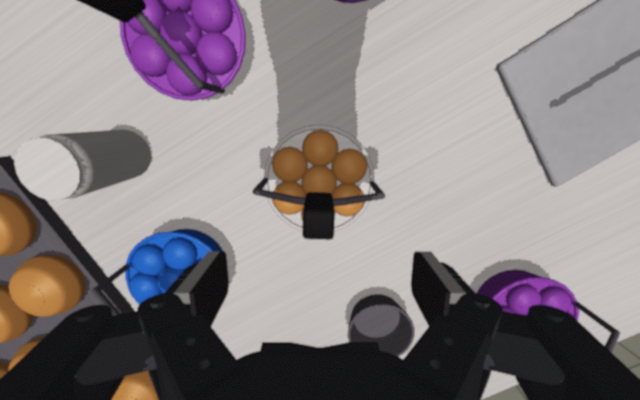

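The wrist view shows the brown pan's grip centred between the fingers at (319,215), with the bail level from (257,190) to (380,192). I'll descend and grip.

```bash
python3 -m pendant '[-0.1,0,2,0,8.5,0,0,2,0,8.5,0,0,2,0,8.5,0,0,1.5,0,8.5,0,0,1,0,8.5,0,0,0.6,0,8.5,0,0,0,0,8.5,0,0,0,0,5,0,0,0,0,4,0,0,0,0,3]'
python3 -m pendant '[0,0,0,0,2,0,0,0,0,0.5,0,0,0,0,0.5,0,0,0,0,0.5,0,0,0,0,0.5,0,0,0,0,0.5]'
python3 - <<'E'
from h import *
o=ctrl.get_obs();im=ctrl.read_camera("wrist");cv2.imwrite("pics/w2.png",im[:,:,::-1]);print(o["tcp_pos"],o["wrist_force"],o["ft_torque"],o["opening"])
E
```

```text
time_s: 5.28
tcp_pos: [0.5563, -0.2133, 0.1548]
eef_rot: [0.001, 0.261, 0.965, -0.0]
wrist_force: [0.4, 0.4, -0.0]
opening: 0.0508
time_s: 5.78
tcp_pos: [0.5562, -0.213, 0.1542]
eef_rot: [0.0, 0.261, 0.965, 0.0]
wrist_force: [-0.0, 2.6, 7.2]
opening: 0.0211
[ 0.55618486 -0.21297153  0.15424569] [-0.02893703  2.6263253   7.23019451] [ 0.41861137 -0.13879318 -0.01243033] 0.021088053278811837
```

View pics/w2.png

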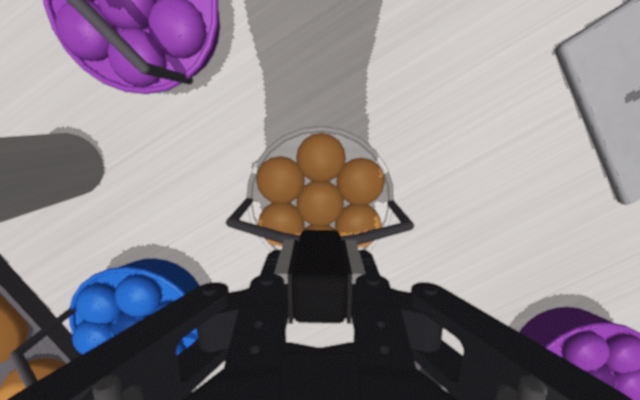

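```bash
python3 -m pendant '[0,0,-0.3,0,0.5,0,0,-0.6,0,0.5,0,0,-1,0,0.5,0,0,-1.5,0,0.5,0,0,-2,0,0.5,0,0,-2.5,0,0.5,0,0,-2.5,0,0.5,0,0,-2.5,0,0.5,0,0,-2,0,0.5,0,0,-1.5,0,0.5]'
python3 -m pendant '[0,0,0,0,0.5,0,0,0,0,0.5,0,0,0,0,0.5,0,0,0,0,0.5]'
python3 - <<'E'
from h import *
o=ctrl.get_obs();im=ctrl.read_camera("scene");cv2.imwrite("pics/s3.png",im[:,:,::-1]);im=ctrl.read_camera("wrist");cv2.imwrite("pics/w3.png",im[:,:,::-1]);print(o["tcp_pos"],o["wrist_force"],o["ft_torque"],o["opening"])
E
```

```text
time_s: 6.67
tcp_pos: [0.5558, -0.2132, 0.3204]
eef_rot: [0.001, 0.261, 0.965, -0.0]
wrist_force: [-0.2, -0.4, -5.2]
opening: 0.0214
time_s: 7.0
tcp_pos: [0.5555, -0.2129, 0.3164]
eef_rot: [-0.001, 0.261, 0.965, 0.0]
wrist_force: [-0.3, 0.3, -4.5]
opening: 0.0215
[ 0.55550913 -0.21293199  0.31635953] [-0.2737586   0.34208603 -4.46179565] [-0.0101312  -0.02032288  0.02971841] 0.021498746533975956
```

View pics/s3.png

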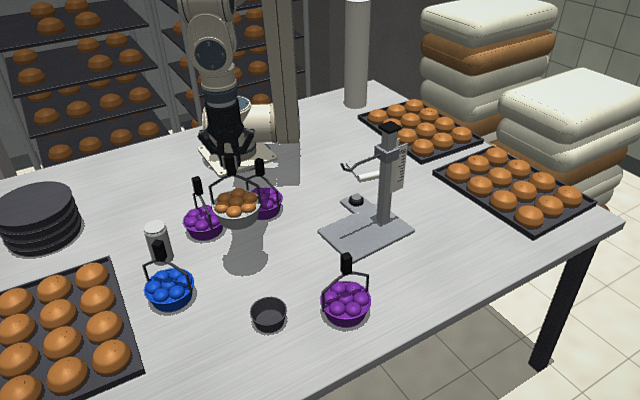

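View pics/w3.png

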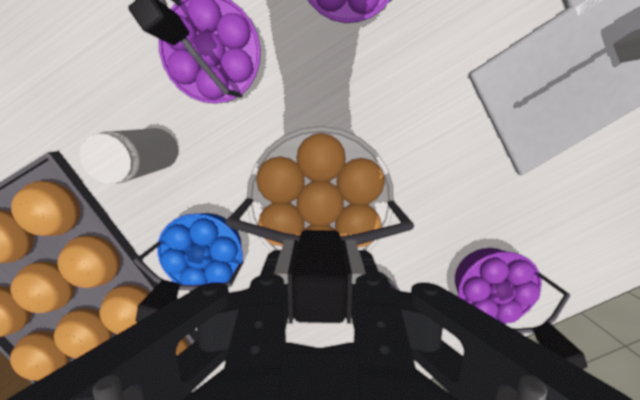

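```bash
python3 -m pendant '[0,0,0,-3,0.5,0,0,0,-6,0.5,0,0,0,-7,0.5,0,0,0,-7,0.5,0,0,0,-7,0.5,0,0,0,-7,0.5,0,0,0,-7,0.5,0,0,0,-7,0.5,0,0,0,-7,0.5,0,0,0,-7,0.5]'
python3 -m pendant '[0,0,0,-7,0.5,0,0,0,-7,0.5,0,0,0,-7,0.5,0,0,0,-7,0.5,0,0,0,-7,0.5,0,0,0,-7,0.5,0,0,0,-6,0.5,0,0,0,-6,0.5,0,0,0,-4,0.5,0,0,0,-1,0.5]'
```

```text
time_s: 7.93
tcp_pos: [0.5557, -0.213, 0.3171]
eef_rot: [-0.0, -0.302, 0.953, 0.0]
wrist_force: [0.3, -0.1, -5.5]
opening: 0.0212
time_s: 8.77
tcp_pos: [0.5557, -0.213, 0.3172]
eef_rot: [0.0, 0.731, -0.682, -0.0]
wrist_force: [-0.1, -0.9, -5.0]
opening: 0.0216
```

```bash
python3 -m pendant '[-1,-0.5,0,0,0.5,-2,-1,0,0,0.5,-2.8,-1.4,0,0,0.5,-3.2,-1.5,0,0,0.5,-3.2,-1.5,0,0,0.5,-3,-1.5,0,0,0.5,-2.2,-1.2,0,0,0.5,-1.5,-0.7,0,0,0.5,-0.8,-0.3,0,0,0.5,0,0,0,0,0.5]'
python3 -m pendant '[0,0,0,0,0.5,0,0,0,0,0.5,0,0,0,0,0.5]'
python3 - <<'E'
from h import *
np.set_printoptions(precision=4,suppress=True)
o=ctrl.get_obs();print(o["tcp_pos"],o["wrist_force"])
for n in ["wrist","scene","top"]:
    im=ctrl.read_camera(n);cv2.imwrite(f"pics/{n}4.png",im[:,:,::-1])
    for t in ["hook_throat"]+(["pan_bail"] if n=="scene" else []):
        for d in ctrl.pinpoint(t,n): print(n,t,d["score"],d["uv"],atz(n,d["uv"],.25,o))
E
```

```text
time_s: 9.6
tcp_pos: [0.6391, -0.0081, 0.3172]
eef_rot: [0.0, 0.73, -0.683, -0.0]
wrist_force: [-0.2, -1.1, -4.8]
opening: 0.0216
time_s: 9.85
tcp_pos: [0.6385, -0.0114, 0.3179]
eef_rot: [0.0, 0.729, -0.684, 0.0]
wrist_force: [0.3, -0.0, -4.5]
opening: 0.0215
[ 0.6385 -0.0114  0.3179] [ 0.258  -0.0201 -4.5008]
wrist hook_throat 0.54 [321.1, 327.6] [0.6312 0.0826 0.25  ]
scene hook_throat 0.62 [349.0, 168.0] [0.6246 0.0846 0.25  ]
scene pan_bail 0.87 [200.3, 194.5] [ 0.5283 -0.2931  0.25  ]
scene pan_bail 0.67 [163.7, 262.1] [ 0.7192 -0.4411  0.25  ]
scene pan_bail 0.59 [322.2, 166.1] [0.5786 0.0295 0.25  ]
scene pan_bail 0.58 [260.4, 176.7] [ 0.5362 -0.1325  0.25  ]
top hook_throat 0.71 [294.6, 175.4] [0.6425 0.0821 0.25  ]
```

View pics/wrist4.png

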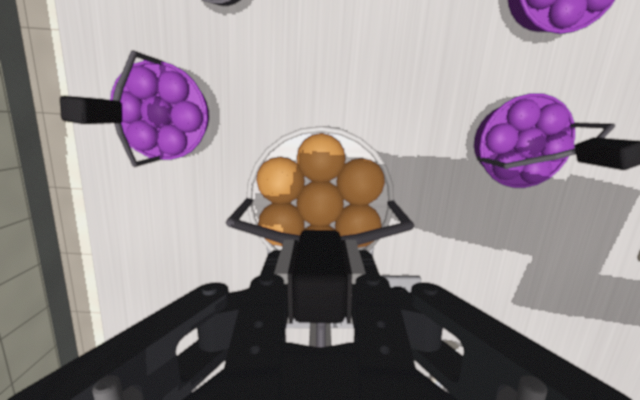

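View pics/scene4.png

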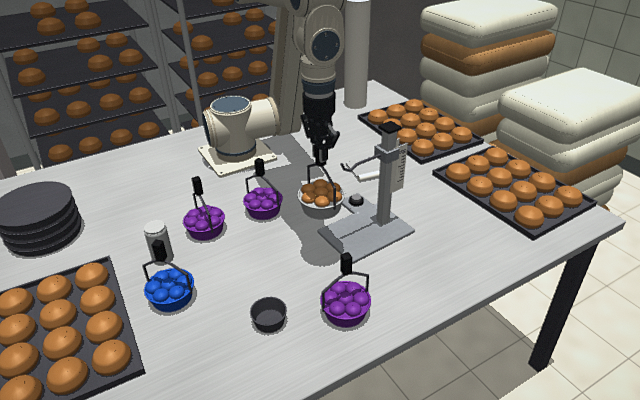

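View pics/top4.png

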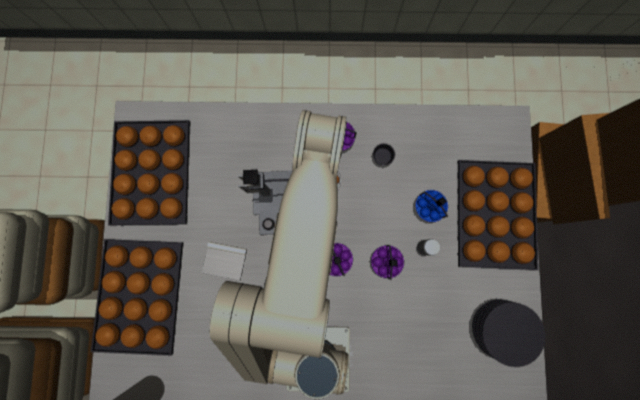

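```bash
python3 - <<'E'
from h import *
np.set_printoptions(precision=2,suppress=True)
crop("pics/scene4.png","pics/s4.png",280,120,420,230,5)
crop("pics/wrist4.png","pics/w4.png",270,210,370,360,4)
print(proj("scene",(.6385,-.0114,.2942)),proj("scene",(.6385,-.0114,.3267)),proj("scene",(.631,.085,.25)),proj("scene",(.633,.057,.28)))
E
```

```text
[320.37 166.79] [320.16 155.63] [350.49 169.06] [342.11 162.79]
```

View pics/s4.png

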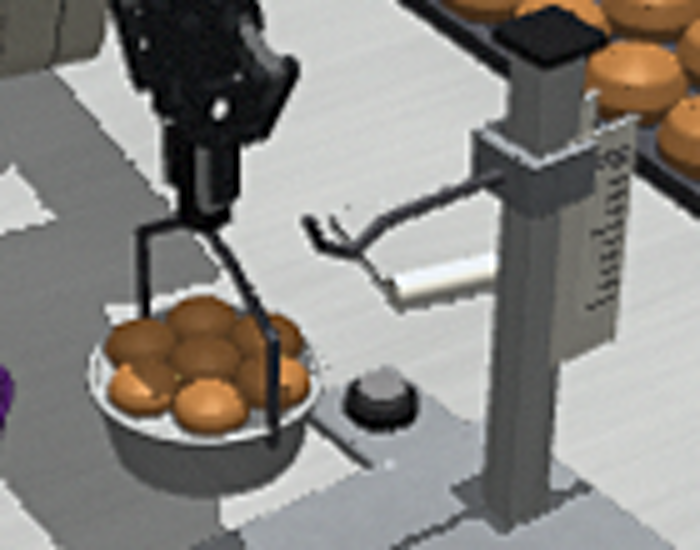

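View pics/w4.png

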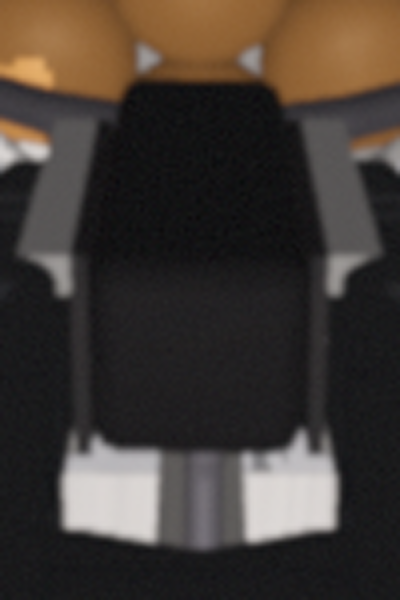

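```bash
python3 -m pendant '[-0.5,0,0,0,0.5,-1,0,0,0,0.5,-1.4,0,0,0,0.5,-1.5,0,0,0,0.5,-1.5,0,0,0,0.5,-1.4,0,0,0,0.5,-1.2,0,0,0,0.5,-0.7,0,0,0,0.5,-0.4,0,0,0,0.5,0,0,0,0,0.5]'
python3 -m pendant '[0,0,0,0,0.5,0,0,0,0,0.5]'
python3 - <<'E'
from h import *
np.set_printoptions(precision=4,suppress=True)
o=ctrl.get_obs();print(o["tcp_pos"],o["wrist_force"])
for n in ["wrist","scene"]:
    im=ctrl.read_camera(n);cv2.imwrite(f"pics/{n}5.png",im[:,:,::-1])
    for d in ctrl.pinpoint("hook_throat",n): print(n,d["score"],d["uv"],atz(n,d["uv"],.25,o))
crop("pics/scene5.png","pics/s5.png",290,110,430,230,5)
E
```

```text
time_s: 11.03
tcp_pos: [0.6324, 0.0866, 0.3178]
eef_rot: [-0.0, 0.73, -0.683, 0.0]
wrist_force: [-0.2, -0.5, -4.8]
opening: 0.0213
time_s: 11.2
tcp_pos: [0.6326, 0.085, 0.3177]
eef_rot: [0.0, 0.73, -0.684, 0.0]
wrist_force: [0.1, -0.8, -4.7]
opening: 0.0213
[0.6326 0.085  0.3177] [ 0.089  -0.7834 -4.7422]
wrist 0.81 [321.0, 213.8] [0.6316 0.0841 0.25  ]
scene 0.96 [349.6, 168.7] [0.6283 0.084  0.25  ]
```

View pics/s5.png

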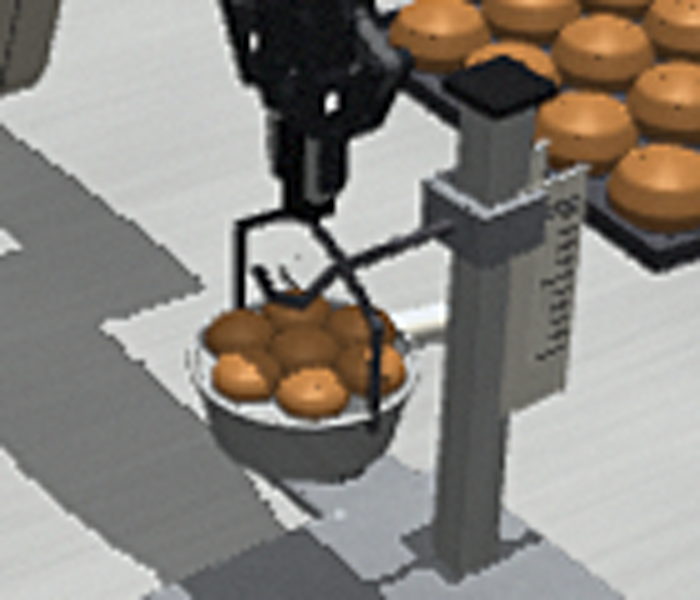

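View pics/wrist5.png

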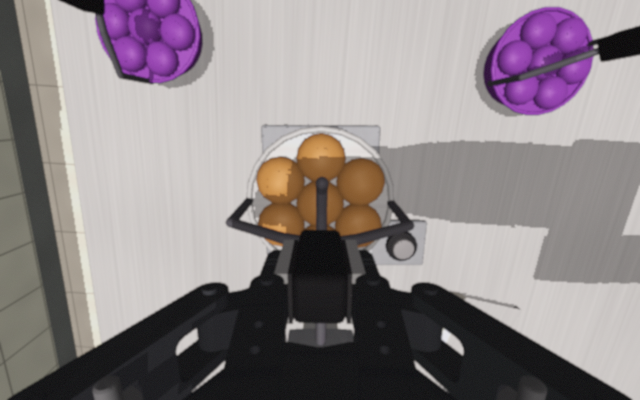

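Wrist view: the hook tip is inside the bail at (321,185), and the bar lies on the grip's centre line. Scene crop confirms the bail is over the throat with clearance. Now I'll lower it.

```bash
python3 -m pendant '[0,-0.05,0.3,0,0.5,0,0,0.4,0,0.5,0,0,0.4,0,0.5,0,0,0.4,0,0.5,0,0,0.4,0,0.5,0,0,0.4,0,0.5,0,0,0.3,0,0.5,0,0,0.3,0,0.5,0,0,0.2,0,0.5,0,0,0.2,0,0.5]'
python3 -m pendant '[0,0,0.15,0,0.5,0,0,0.15,0,0.5,0,0,0.15,0,0.5,0,0,0.15,0,0.5,0,0,0.15,0,0.5,0,0,0.15,0,0.5,0,0,0.15,0,0.5,0,0,0.15,0,0.5,0,0,0.15,0,0.5,0,0,0.15,0,0.5]'
```

```text
time_s: 12.23
tcp_pos: [0.633, 0.0856, 0.2846]
eef_rot: [0.0, 0.73, -0.684, -0.0]
wrist_force: [-0.0, -0.6, -4.6]
opening: 0.0215
time_s: 13.07
tcp_pos: [0.633, 0.0856, 0.2697]
eef_rot: [-0.0, 0.73, -0.684, 0.0]
wrist_force: [-0.2, -0.1, -3.8]
opening: 0.0212
```

```bash
python3 -m pendant '[0,0,0.15,0,0.5,0,0,0.15,0,0.5,0,0,0.15,0,0.5,0,0,0.15,0,0.5,0,0,0.15,0,0.5,0,0,0.15,0,0.5]'
python3 - <<'E'
from h import *
o=ctrl.get_obs();print(o["tcp_pos"],o["wrist_force"],o["ft_torque"])
im=ctrl.read_camera("scene");cv2.imwrite("pics/scene6.png",im[:,:,::-1])
crop("pics/scene6.png","pics/s6.png",290,110,430,230,5)
E
```

```text
time_s: 13.57
tcp_pos: [0.633, 0.0856, 0.2607]
eef_rot: [-0.0, 0.73, -0.684, 0.0]
wrist_force: [0.1, -0.1, -2.5]
opening: 0.0216
[0.63304432 0.08559592 0.26072985] [ 0.09603548 -0.05823539 -2.54136052] [ 0.0273486  -0.0233382   0.00078964]
```

View pics/s6.png

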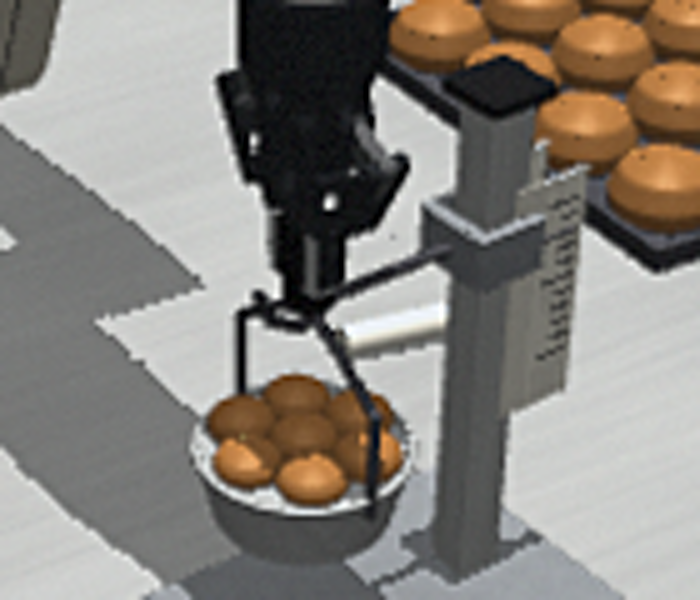

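The bail lies in the hook and the load is shifting across, with the carriage descending. I'll continue slowly.

```bash
python3 -m pendant '[0,0,0.15,0,0.5,0,0,0.15,0,0.5,0,0,0.15,0,0.5,0,0,0.15,0,0.5,0,0,0.15,0,0.5,0,0,0.15,0,0.5,0,0,0.15,0,0.5,0,0,0.15,0,0.5,0,0,0.15,0,0.5,0,0,0.15,0,0.5]'
python3 -m pendant '[0,0,0.1,0,0.5,0,0,0.1,0,0.5,0,0,0,0,0.5,0,0,0,0,0.5]'
for i in 1 2 3; do python3 -m pendant '[0,0,0,0,0.5]' | grep -E "pos|force"; done
```

```text
time_s: 14.45
tcp_pos: [0.633, 0.0856, 0.2457]
eef_rot: [-0.0, 0.73, -0.684, 0.0]
wrist_force: [-0.5, 0.1, -1.3]
opening: 0.0214
time_s: 14.78
tcp_pos: [0.633, 0.0856, 0.2438]
eef_rot: [-0.0, 0.73, -0.684, 0.0]
wrist_force: [-0.1, 0.4, -0.7]
opening: 0.0213
tcp_pos: [0.633, 0.0856, 0.2439]
wrist_force: [-1.4, 0.5, -0.7]
tcp_pos: [0.633, 0.0856, 0.2439]
wrist_force: [-0.3, -0.4, -1.5]
tcp_pos: [0.633, 0.0856, 0.2439]
wrist_force: [-0.0, -0.4, -0.8]
```

```bash
python3 -m pendant '[0,0,0.1,0,0.5,0,0,0.1,0,0.5,0,0,0.1,0,0.5,0,0,0.1,0,0.5,0,0,0.1,0,0.5,0,0,0,0,0.5,0,0,0,0,0.5]'
python3 - <<'E'
from h import *
F=[]
for i in range(14):
    im=ctrl.read_camera("scene");o=ctrl.get_obs();F.append(np.r_[o["wrist_force"],o["ft_torque"]])
F=np.array(F);print(F.mean(0).round(3),F.std(0).round(3),o["tcp_pos"],o["time_s"])
E
```

```text
time_s: 15.62
tcp_pos: [0.633, 0.0856, 0.2387]
eef_rot: [0.0, 0.73, -0.684, -0.0]
wrist_force: [0.2, 0.0, 0.3]
opening: 0.0214
[ 0.003 -0.067 -0.222 -0.025  0.041 -0.011] [0.497 0.373 0.441 0.02  0.027 0.031] [0.63303335 0.08559891 0.23877096] 16.3167
```

```bash
python3 -m pendant '[0,0,0.1,0,0.5,0,0,0.06,0,0.5,0,0,0,0,0.5,0,0,0,0,0.5]'
python3 - <<'E'
from h import *
F=[]
for i in range(20):
    im=ctrl.read_camera("scene");o=ctrl.get_obs();F.append(np.r_[o["wrist_force"],o["ft_torque"]])
F=np.array(F);print(F.mean(0).round(3),F.std(0).round(3),o["tcp_pos"],o["time_s"])
o=ctrl.get_obs();cv2.imwrite("pics/scene7.png",im[:,:,::-1]);crop("pics/scene7.png","pics/s7.png",290,110,430,230,5)
im=ctrl.read_camera("wrist");cv2.imwrite("pics/w7.png",im[:,:,::-1])
E
```

```text
time_s: 16.65
tcp_pos: [0.633, 0.0856, 0.2371]
eef_rot: [0.0, 0.73, -0.684, -0.0]
wrist_force: [-0.3, -0.7, 0.8]
opening: 0.021
[-0.069  0.062  0.152 -0.022  0.016 -0.002] [0.492 0.475 0.521 0.032 0.029 0.029] [0.63301355 0.08561222 0.23718287] 17.65
```

View pics/s7.png

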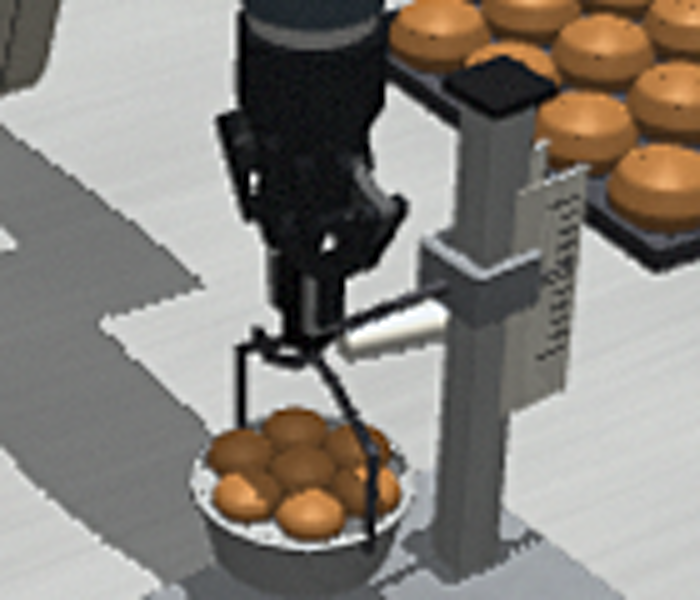

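View pics/w7.png

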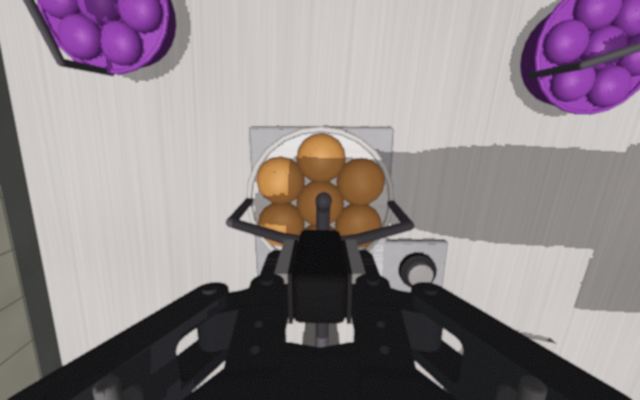

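```bash
python3 -m pendant '[0,0,0,0,2.2,0,0,0,0,2.3,0,0,0,0,2.5,0,0,0,0,2.7,0,0,0,0,3,0,0,0,0,3.5,0,0,0,0,4,0,0,0,0,5,0,0,0,0,6,0,0,0,0,6]'
python3 -m pendant '[0,0,0,0,6,0,0,0,0,6]'
python3 - <<'E'
from h import *
o=ctrl.get_obs();print(o["opening"],o["tcp_pos"])
im=ctrl.read_camera("wrist");cv2.imwrite("pics/w8.png",im[:,:,::-1])
im=ctrl.read_camera("scene");cv2.imwrite("pics/scene8.png",im[:,:,::-1]);crop("pics/scene8.png","pics/s8.png",290,110,430,230,5)
E
```

```text
time_s: 18.53
tcp_pos: [0.633, 0.0856, 0.2372]
eef_rot: [-0.0, 0.73, -0.684, -0.0]
wrist_force: [0.6, 0.0, 0.4]
opening: 0.06
time_s: 18.7
tcp_pos: [0.633, 0.0856, 0.2372]
eef_rot: [-0.0, 0.73, -0.684, -0.0]
wrist_force: [0.1, -0.3, 0.3]
opening: 0.0598
0.05981588167938464 [0.63301481 0.08562103 0.23719734]
```

View pics/s8.png

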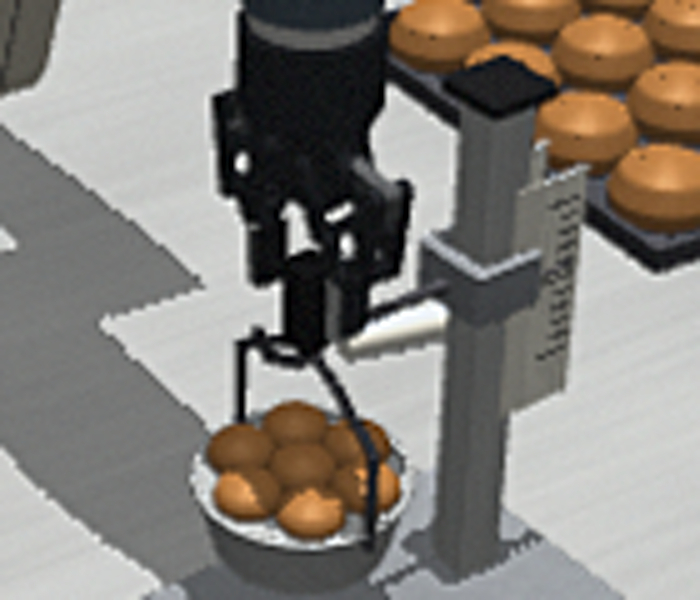

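View pics/w8.png

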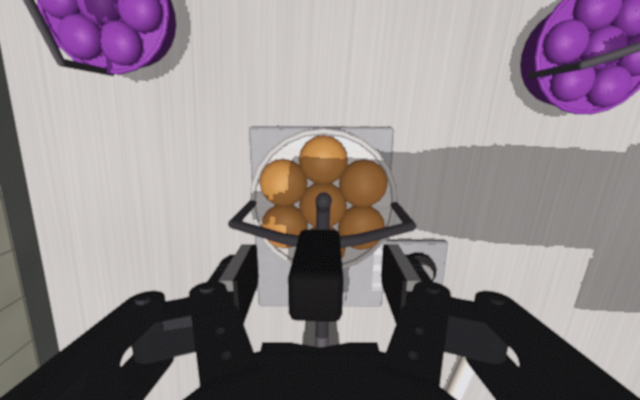

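The pan hangs in the hook by itself, the carriage height is unchanged from before release, and the fingers stand clear of the grip on both sides (pads at u≈245 and 395, grip at 318). I'll withdraw straight up.

```bash
python3 -m pendant '[0,0,-0.4,0,6,0,0,-0.8,0,6,0,0,-1.2,0,6,0,0,-1.5,0,6,0,0,-1.6,0,6,0,0,-1.8,0,6,0,0,-1.8,0,6,0,0,-1.5,0,6,0,0,-1.2,0,6,0,0,-0.5,0,6]'
python3 - <<'E'
from h import *
o=ctrl.get_obs();print(o["tcp_pos"],o["wrist_force"],o["time_s"])
im=ctrl.read_camera("wrist");cv2.imwrite("pics/w9.png",im[:,:,::-1])
im=ctrl.read_camera("scene");cv2.imwrite("pics/scene9.png",im[:,:,::-1]);crop("pics/scene9.png","pics/s9.png",290,110,430,230,5)
for d in ctrl.pinpoint("store_top","scene"): print(d["score"],d["uv"],atz("scene",d["uv"],.034))
im=ctrl.read_camera("wrist")
for d in ctrl.pinpoint("store_top","wrist"): print(d["score"],d["uv"],atz("wrist",d["uv"],.034,o))
E
```

```text
time_s: 19.63
tcp_pos: [0.6332, 0.0856, 0.3628]
eef_rot: [-0.001, 0.73, -0.684, 0.001]
wrist_force: [0.8, -0.1, 0.1]
opening: 0.0602
[0.63318037 0.08561161 0.36282759] [ 0.77280007 -0.06765708  0.10054532] 19.6333
0.73 [396.0, 234.3] [0.50224236 0.19486991 0.034     ]
```

View pics/s9.png

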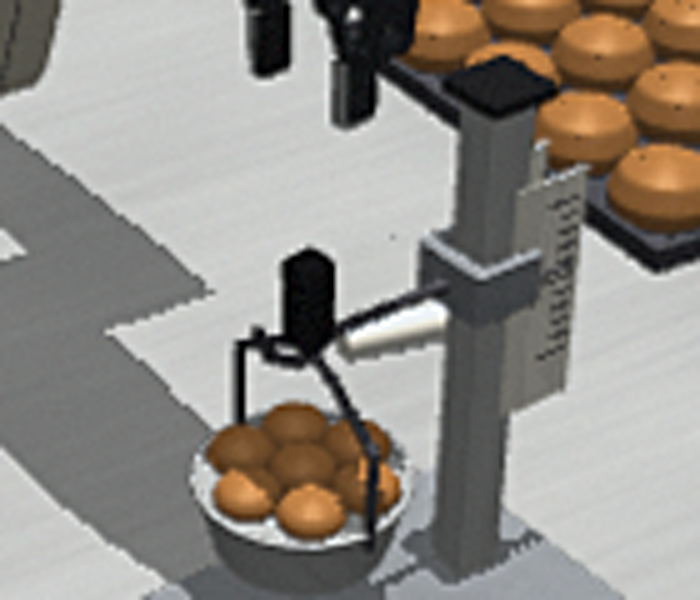

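View pics/w9.png

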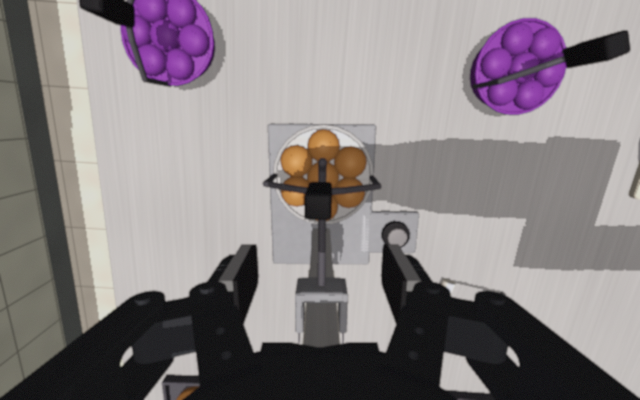

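```bash
python3 -m pendant '[0,2,0,0,4,0,3.5,0,0,2,0,3.5,0,0,0,0,2.7,0,0,0,-1.5,1,0,0,0,-3.2,0,0,0,0,-3.2,0,0,0,0,-2.7,0,0,0,0,-1.5,0,0,0,0,0,0,0,6,0]'
python3 -m pendant '[0,0,0,7,0,0,0,0,7,0,0,0,0,7,0,0,0,0,7,0,0,0,0,7,0,0,0,0,7,0,0,0,0,7,0,0,0,0,7,0,0,0,0,7,0,0,0,0,3,0]'
python3 - <<'E'
from h import *
np.set_printoptions(precision=4,suppress=True)
o=ctrl.get_obs();print(o["tcp_pos"],o["eef_rot"],o["joint_positions"],o["opening"])
im=ctrl.read_camera("wrist");cv2.imwrite("pics/w10.png",im[:,:,::-1])
for d in ctrl.pinpoint("store_top","wrist"): print(d["score"],d["uv"],atz("wrist",d["uv"],.034,o))
im=ctrl.read_camera("scene");cv2.imwrite("pics/scene10.png",im[:,:,::-1]);crop("pics/scene10.png","pics/s10.png",290,90,430,230,4)
E
```

```text
time_s: 20.72
tcp_pos: [0.4976, 0.2006, 0.3593]
eef_rot: [-0.0, -0.695, 0.719, 0.001]
wrist_force: [0.0, 0.3, 1.0]
opening: 0.0
time_s: 21.55
tcp_pos: [0.4981, 0.198, 0.3594]
eef_rot: [-0.001, -0.185, 0.983, -0.0]
wrist_force: [-0.3, -0.6, 0.2]
opening: 0.0001
[0.4981 0.198  0.3594] [-0.0007 -0.1852  0.9827 -0.    ] [ 0.2217  0.2331  0.3089  1.648   0.     -0.1509] 5.314578193309433e-05
0.6 [323.6, 161.6] [0.4944 0.2034 0.034 ]
```

View pics/w10.png

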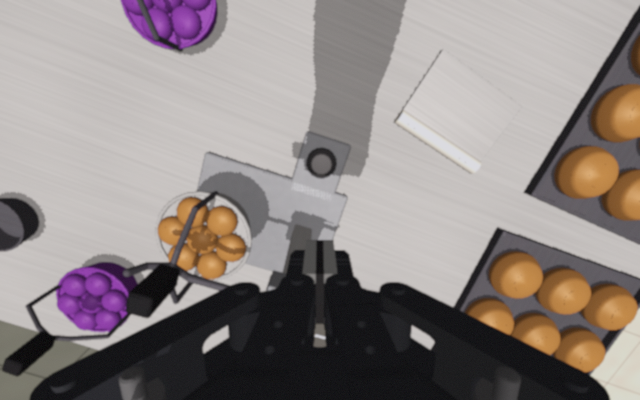

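View pics/s10.png

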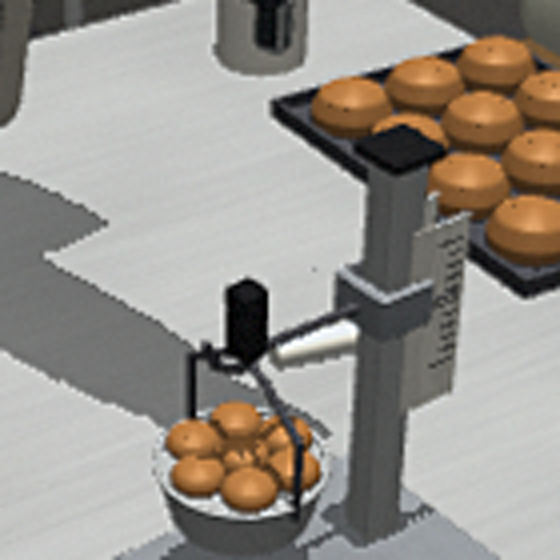

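```bash
python3 -m pendant '[0,0.15,1.5,0,0,0,0.1,3,0,0,0,0,3.5,0,0,0,0,3.5,0,0,0,0,3.5,0,0,0,0,3.5,0,0,0,0,3.3,0,0,0,0,3,0,0,0,0,2,0,0,0,0,1,0,0]'
python3 -m pendant '[0,0,0,0,0,0,0,0,0,0]'
python3 - <<'E'
from h import *
np.set_printoptions(precision=4,suppress=True)
o=ctrl.get_obs();print(o["tcp_pos"],o["wrist_force"])
im=ctrl.read_camera("wrist");cv2.imwrite("pics/w11.png",im[:,:,::-1])
for d in ctrl.pinpoint("store_top","wrist"): print(d["score"],d["uv"],atz("wrist",d["uv"],.034,o))
im=ctrl.read_camera("scene");cv2.imwrite("pics/scene11.png",im[:,:,::-1]);crop("pics/scene11.png","pics/s11.png",290,90,430,230,4)
E
```

```text
time_s: 22.53
tcp_pos: [0.4957, 0.1999, 0.0792]
eef_rot: [-0.002, -0.19, 0.982, -0.0]
wrist_force: [1.0, -0.3, 0.1]
opening: 0.0001
time_s: 22.7
tcp_pos: [0.4976, 0.2004, 0.0826]
eef_rot: [-0.0, -0.189, 0.982, -0.0]
wrist_force: [0.8, -0.6, 0.8]
opening: -0.0001
[0.4976 0.2004 0.0826] [ 0.759  -0.6214  0.8028]
0.57 [320.6, 226.0] [0.4987 0.2017 0.034 ]
0.41 [52.5, 388.0] [0.6987 0.0593 0.034 ]
```

View pics/w11.png

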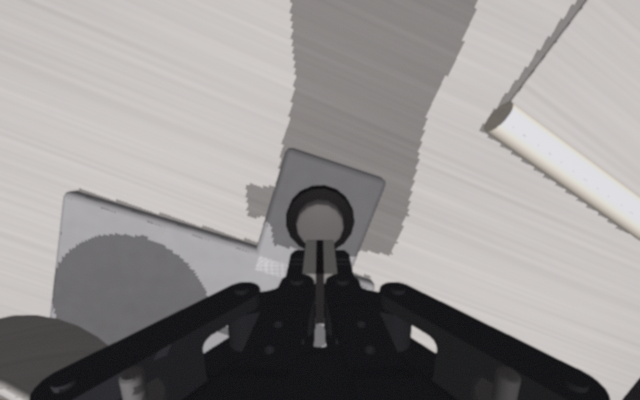

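View pics/s11.png

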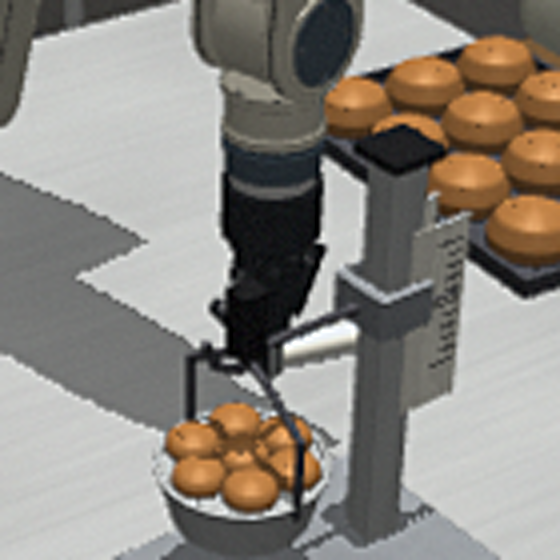

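```bash
python3 - <<'E'
from h import *
a=cv2.imread("pics/scene10.png",0);b=cv2.imread("pics/scene11.png",0)
f=lambda i:np.float32(i[190:225,328:372])
print(cv2.phaseCorrelate(f(a),f(b)))
g=lambda i:np.float32(i[150:180,372:402])
print(cv2.phaseCorrelate(g(a),g(b)))
E
python3 -m pendant '[0,0,1.2,0,0,0,0,1.2,0,0,0,0,0.8,0,0,0,0,0.6,0,0,0,0,0.3,0,0,0,0,0,0,0,0,0,0,0,0]'
```

```text
((0.7145367846169641, 0.23161185517972527), 0.9553522745768229)
((-0.034895526131341725, -0.049995727161888937), 0.9827861932913462)
time_s: 23.43
tcp_pos: [0.4977, 0.2004, 0.0415]
eef_rot: [0.0, -0.189, 0.982, 0.0]
wrist_force: [0.8, 0.3, -0.2]
opening: 0.0003
```

The pan moved about 0.7 px between those frames, so it may still be swaying. I'll check before pressing.

```bash
cat > sway.py <<'E'
from h import *
f=lambda i:np.float32(cv2.cvtColor(i,cv2.COLOR_RGB2GRAY)[212:230,328:372])
ref=None
for i in range(20):
    im=ctrl.read_camera("scene")
    g=f(im)
    if ref is None: ref=g
    o=ctrl.get_obs()
    (dx,dy),r=cv2.phaseCorrelate(ref,g); print(round(o["time_s"],2),round(dx,2),round(dy,2),round(r,2))
cv2.imwrite("pics/sway_%d.png"%int(o["time_s"]*10),im[:,:,::-1])
E
python3 sway.py
```

```text
23.48 0.5 0.0 1.0
23.53 0.49 -0.0 1.0
23.58 0.54 0.03 1.0
23.63 0.51 0.05 0.99
23.68 0.55 -0.08 1.01
23.73 0.45 -0.09 1.03
23.78 0.46 -0.23 1.01
23.83 0.48 -0.19 1.01
23.88 0.4 -0.25 1.01
23.93 0.43 -0.25 1.02
23.98 0.46 -0.2 1.01
24.03 0.42 -0.21 1.02
24.08 0.45 -0.17 1.01
24.13 0.5 -0.11 1.01
24.18 0.53 -0.06 1.02
24.23 0.51 0.0 1.0
24.28 0.54 -0.01 1.0
24.33 0.56 0.01 1.0
24.38 0.5 -0.06 1.02
24.43 0.45 -0.11 1.0
```

The pan is still swaying by about 0.3 px peak to peak (about 1 mm). There is ample time, so I'll let it settle.

```bash
for i in 1 2 3 4 5 6; do python3 -m pendant '[0,0,0,0,0,0,0,0,0,0,0,0,0,0,0,0,0,0,0,0,0,0,0,0,0,0,0,0,0,0,0,0,0,0,0,0,0,0,0,0,0,0,0,0,0,0,0,0,0,0]' | grep time; done; python3 sway.py
```

```text
time_s: 25.27
time_s: 26.1
time_s: 26.93
time_s: 27.77
time_s: 28.6
time_s: 29.43
29.48 0.5 0.0 1.0
29.53 0.47 -0.01 1.0
29.58 0.43 -0.02 1.0
29.63 0.4 -0.03 0.97
29.68 0.5 -0.02 0.99
29.73 0.57 -0.02 0.98
29.78 0.48 -0.01 1.0
29.83 0.49 0.0 1.0
29.88 0.47 -0.02 1.0
29.93 0.48 -0.03 1.0
29.98 0.47 0.03 0.98
30.03 0.53 0.01 1.0
30.08 0.5 0.03 1.0
30.13 0.48 -0.02 1.0
30.18 0.56 0.02 0.98
30.23 0.49 -0.02 1.01
30.28 0.48 -0.01 1.01
30.33 0.42 -0.02 0.98
30.38 0.48 -0.01 0.99
30.43 0.54 -0.0 0.97
```

Still to within noise. Now I'll press gently.

```bash
python3 -m pendant '[0,0,0.4,0,0,0,0,0.3,0,0,0,0,0.3,0,0,0,0,0.2,0,0,0,0,0,0,0]'; python3 -m pendant '[0,0,0.2,0,0,0,0,0.2,0,0,0,0,0,0,0]'
```

```text
time_s: 30.85
tcp_pos: [0.4975, 0.2004, 0.0289]
eef_rot: [-0.0, -0.189, 0.982, 0.0]
wrist_force: [0.2, 0.4, 4.1]
opening: 0.0001
time_s: 31.1
tcp_pos: [0.4976, 0.2004, 0.0276]
eef_rot: [0.001, -0.189, 0.982, -0.0]
wrist_force: [-8.0, -2.6, 29.1]
opening: -0.0
```

The button bottomed out at z≈0.0276 with 29 N. I'll release it and withdraw.

```bash
python3 -m pendant '[0,0,-0.3,0,0,0,0,-0.3,0,0,0,0,-0.4,0,0,0,0,-0.6,0,0,0,0,-1,0,0,0,0,-2,0,0,0,0,-3,0,0,0,0,-3,0,0,0,0,-3,0,0,0,0,-3,0,0]'
python3 -m pendant '[0,0,-3,0,0,0,0,-3,0,0,0,0,-3,0,0,0,0,-3,0,0,0,0,-3,0,0,0,0,-2,0,0,0,0,-1,0,0,0,0,0,0,0]'
python3 - <<'E'
from h import *
o=ctrl.get_obs();print(o["tcp_pos"],o["wrist_force"])
im=ctrl.read_camera("wrist");cv2.imwrite("pics/w12.png",im[:,:,::-1])
E
python3 sway.py; python3 -c "
from h import *
import glob;f=sorted(glob.glob('pics/sway_*'))[-1];print(f)
crop(f,'pics/s12.png',290,90,430,230,4)"
```

```text
time_s: 31.93
tcp_pos: [0.497, 0.2003, 0.1933]
eef_rot: [-0.0, -0.189, 0.982, 0.0]
wrist_force: [0.6, 0.4, -0.3]
opening: -0.0
time_s: 32.6
tcp_pos: [0.4976, 0.2004, 0.374]
eef_rot: [0.002, -0.189, 0.982, 0.0]
wrist_force: [1.7, 0.3, 0.0]
opening: 0.0002
[0.49764185 0.20039215 0.374005  ] [1.72347395 0.28793818 0.04970401]
32.7 0.5 0.0 1.0
32.75 0.54 0.02 1.0
32.8 0.48 0.0 0.99
32.85 0.54 0.02 1.01
32.9 0.5 0.0 1.0
32.95 0.55 0.01 1.01
33.0 0.51 -0.01 1.01
33.05 0.47 0.0 1.0
33.1 0.49 0.04 1.0
33.15 0.52 -0.01 1.01
33.2 0.51 0.0 1.0
33.25 0.56 0.0 0.98
33.3 0.53 0.01 1.0
33.35 0.51 0.0 1.0
33.4 0.58 -0.01 1.0
33.45 0.46 -0.04 1.0
33.5 0.49 -0.01 0.99
33.55 0.49 0.0 0.98
33.6 0.51 -0.01 1.0
33.65 0.53 -0.0 1.01
pics/sway_336.png
```

View pics/s12.png

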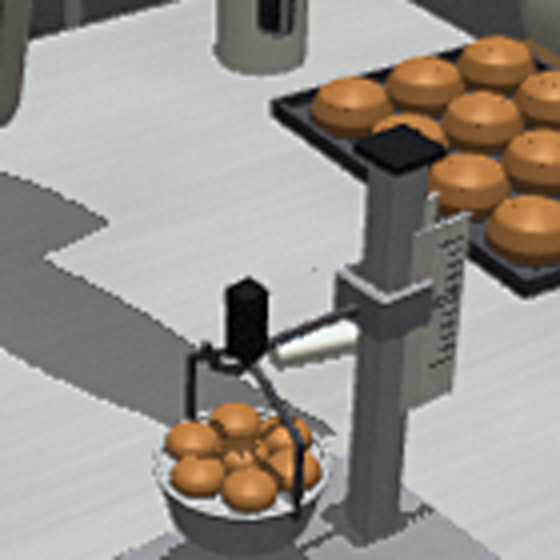

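View pics/w12.png

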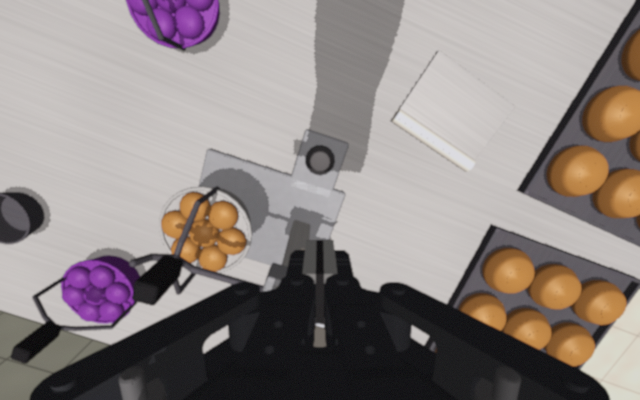

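The pan hangs still at about (350,205) in the scene picture, the button is up at (320,160) in the wrist view, and the robot is clear. I'm handing in.

```bash
python3 -c "
from workcell import ctrl
print(ctrl.job_done())"
```

```text
the job is handed in; nothing more can be done
None
```

The pan of brown rolls is hanging still in the hook. I pressed the button once and it came back up. I handed the job in at about 34 s of the 69 s allowed.

- **Hanging:** I lifted the pan by its grip; it weighed about 4.6 N. I threaded the bail over the hook tip and lowered it at no more than about 18 mm/s once the hook took load. At release the wrist force averaged +0.15 N, with about 0.5 N of noise per reading. From the arm's height the dip came to about 40 mm, well above the bottom of travel. The pictures showed no visible carriage movement on release.
- **Sway before pressing:** After letting go, the pan swayed by about 1 mm. I waited until it was still to within camera noise before touching the button.
- **Button:** It bottomed at about 6 mm of travel with 29 N on the wrist, more than the 5 N needed because I pushed onto the stop. The button's own travel cannot be read, so "fully down" rests on tool height and force.
- **Last checks:** The final frames showed the pan still, the button up and the robot clear, with no force beyond noise on the wrist. The other items I could see looked undisturbed, but I did not measure them.

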